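Line up the canisters by size on the serving board

TASK

Line the four white canisters up by size on the serving board, each standing in the middle of a coaster of its own: the smallest next to the honey pot, then one size larger on each coaster, with the largest at the far end. Leave the honey pot and the kitchen timer where they stand, and do not knock anything over.

Things in the scene. Friction and masses are not known exactly. Their poses are not given: they have to be found in the camera images.
- canister_small: The smallest of four white ceramic canisters: plain cylinder 46 mm in diameter, 70 mm high in all, the top 10 mm a small knob (17 mm wide), the 12 mm below it a pale wooden lid flush with the body; one rigid piece, under 0.5 kg. Grip the round body from above. Loose on the worktop, beyond the board, in a shuffled row along y with the others and the timer, about 110 mm apart. Origin: centre of underside, z up.
- canister_medium: The second smallest of four white ceramic canisters: plain cylinder 52 mm in diameter, 95 mm high in all, the top 10 mm a small knob (17 mm wide), the 12 mm below it a pale wooden lid flush with the body; one rigid piece, under 0.5 kg. Grip the round body from above. Loose on the worktop, beyond the board, in a shuffled row along y with the others and the timer, about 110 mm apart. Origin: centre of underside, z up.
- canister_large: The second largest of four white ceramic canisters: plain cylinder 58 mm in diameter, 120 mm high in all, the top 10 mm a small knob (17 mm wide), the 12 mm below it a pale wooden lid flush with the body; one rigid piece, under 0.5 kg. Grip the round body from above. Loose on the worktop, beyond the board, in a shuffled row along y with the others and the timer, about 110 mm apart. Origin: centre of underside, z up.
- canister_tallest: The largest of four white ceramic canisters: plain cylinder 64 mm in diameter, 145 mm high in all, the top 10 mm a small knob (17 mm wide), the 12 mm below it a pale wooden lid flush with the body; one rigid piece, under 0.5 kg. Grip the round body from above. Loose on the worktop, beyond the board, in a shuffled row along y with the others and the timer, about 110 mm apart. Origin: centre of underside, z up.
- coaster_a: One of four equal round cork coasters, 88 mm in diameter, 8 mm thick, fixed on a fixed 12 mm serving board. Coasters and honey pot form one straight row, 95 mm from middle to middle, the honey pot at either end (varies, as does which coaster is where). Origin: centre of underside, at z = 0.012 m; its top, where a canister stands, is at z = 0.020 m.
- coaster_b: One of four equal round cork coasters, 88 mm in diameter, 8 mm thick, fixed on a fixed 12 mm serving board. Coasters and honey pot form one straight row, 95 mm from middle to middle, the honey pot at either end (varies, as does which coaster is where). Origin: centre of underside, at z = 0.012 m; its top, where a canister stands, is at z = 0.020 m.
- coaster_c: One of four equal round cork coasters, 88 mm in diameter, 8 mm thick, fixed on a fixed 12 mm serving board. Coasters and honey pot form one straight row, 95 mm from middle to middle, the honey pot at either end (varies, as does which coaster is where). Origin: centre of underside, at z = 0.012 m; its top, where a canister stands, is at z = 0.020 m.
- coaster_d: One of four equal round cork coasters, 88 mm in diameter, 8 mm thick, fixed on a fixed 12 mm serving board. Coasters and honey pot form one straight row, 95 mm from middle to middle, the honey pot at either end (varies, as does which coaster is where). Origin: centre of underside, at z = 0.012 m; its top, where a canister stands, is at z = 0.020 m.
- honey_pot: Ridged wooden honey pot, 76 mm in diameter, 82 mm high, loose, standing directly on the serving board at one end of the row of coasters; marks the small end. It stays where it is. Origin: centre of its underside, z up.
- kitchen_timer: Round wind-up kitchen timer, white base and red top, 70 mm in diameter, 64 mm high, loose, standing in the row of canisters. Not part of the job: it stays where it is. Origin: centre of its underside, z up.
There are look-alikes about, which are no part of the job. What is shaped like the canister_small but blue is not meant.

How it is judged (in metres and radians):
At the end, for the whole second after the job is handed in: Smallest to largest from the honey pot outwards, each canister upright (0.06 rad), released, at rest and down on its coaster (underside 16 to 24 mm up), within 15 mm of the middle; honey pot moved under 15 mm, timer under 30 mm, both upright (((horizontal distance between coaster_a and honey_pot between 0.0475 and 0.1425 m and horizontal distance between canister_small and coaster_a below 0.015 m) or (horizontal distance between coaster_b and honey_pot between 0.0475 and 0.1425 m and horizontal distance between canister_small and coaster_b below 0.015 m) or (horizontal distance between coaster_c and honey_pot between 0.0475 and 0.1425 m and horizontal distance between canister_small and coaster_c below 0.015 m) or (horizontal distance between coaster_d and honey_pot between 0.0475 and 0.1425 m and horizontal distance between canister_small and coaster_d below 0.015 m)) and height (world z) of canister_small between 0.016 and 0.024 m and angle between each of canister_small, canister_medium, canister_large, canister_tallest, kitchen_timer's own z axis and vertical below 0.06 rad and linear speed of each of canister_small, canister_medium, canister_large, canister_tallest below 0.02 m/s and angular speed of each of canister_small, canister_medium, canister_large, canister_tallest below 0.2 rad/s and ((horizontal distance between coaster_a and honey_pot between 0.1425 and 0.2375 m and horizontal distance between canister_medium and coaster_a below 0.015 m) or (horizontal distance between coaster_b and honey_pot between 0.1425 and 0.2375 m and horizontal distance between canister_medium and coaster_b below 0.015 m) or (horizontal distance between coaster_c and honey_pot between 0.1425 and 0.2375 m and horizontal distance between canister_medium and coaster_c below 0.015 m) or (horizontal distance between coaster_d and honey_pot between 0.1425 and 0.2375 m and horizontal distance between canister_medium and coaster_d below 0.015 m)) and height (world z) of canister_medium between 0.016 and 0.024 m and ((horizontal distance between coaster_a and honey_pot between 0.2375 and 0.3325 m and horizontal distance between canister_large and coaster_a below 0.015 m) or (horizontal distance between coaster_b and honey_pot between 0.2375 and 0.3325 m and horizontal distance between canister_large and coaster_b below 0.015 m) or (horizontal distance between coaster_c and honey_pot between 0.2375 and 0.3325 m and horizontal distance between canister_large and coaster_c below 0.015 m) or (horizontal distance between coaster_d and honey_pot between 0.2375 and 0.3325 m and horizontal distance between canister_large and coaster_d below 0.015 m)) and height (world z) of canister_large between 0.016 and 0.024 m and ((horizontal distance between coaster_a and honey_pot between 0.3325 and 0.4275 m and horizontal distance between canister_tallest and coaster_a below 0.015 m) or (horizontal distance between coaster_b and honey_pot between 0.3325 and 0.4275 m and horizontal distance between canister_tallest and coaster_b below 0.015 m) or (horizontal distance between coaster_c and honey_pot between 0.3325 and 0.4275 m and horizontal distance between canister_tallest and coaster_c below 0.015 m) or (horizontal distance between coaster_d and honey_pot between 0.3325 and 0.4275 m and horizontal distance between canister_tallest and coaster_d below 0.015 m)) and height (world z) of canister_tallest between 0.016 and 0.024 m and distance of honey_pot from where it was at the start of the episode below 0.015 m and angle between honey_pot's own z axis and vertical below 0.12 rad and distance of kitchen_timer from where it was at the start of the episode below 0.03 m); the robot touches nothing.
It fails at once if a canister, the honey pot or the timer is knocked over (angle between any of canister_small, canister_medium, canister_large, canister_tallest, kitchen_timer, honey_pot's own z axis and vertical above 0.7 rad).
It fails at once if the honey pot is pushed away from its place (distance of honey_pot from where it was at the start of the episode above 0.04 m).
It fails at once if the kitchen timer is pushed away from its place (distance of kitchen_timer from where it was at the start of the episode above 0.06 m).
It also fails if it takes over 106 s, if anything falls off the work surface, if the arm or the gripper's body presses on something with over 40 N, if the wrist force passes 120 N, or if a joint passes its speed limit or range.

ROBOT

A 7-joint arm with a two-finger parallel gripper is mounted at the origin on a cart in front of the work surface, level with it; the furniture and walls round the work are solid. World frame = base frame: x ahead of the robot, y to its left, z up, the work surface at z = 0. Lengths are in mm, angles in rad, forces in N, time in s.
With the tool pointing down it reaches from about 400 to 900 mm from the base axis. Payload 5.6 kg.
Tool frame: the origin (TCP) lies midway between the tips of the shut fingers; the grasp point (between the pads) lies 19 mm behind it; x points along the fingers, y is the direction in which the jaws open and shut, and the axes are right-handed (so a half turn about x gives the same grasp; the last joint's range is limited). The gripper opens to 92 mm and grips with 3 to 60 N. Pads are 20 mm wide; open, the fingers measure 128 mm over their backs; the gripper's body (75 mm by 189 mm) begins 69 mm behind the grasp point.
Start: joints at [-1.383, 0.468, -0.012, 1.603, 0.006, 1.071, -0.056], TCP at [148.734, 632.762, 191.492] pointing down, gripper open.
Joint ranges: [-2.53, 2.53], [-0.31, 2.02], [-1.57, 1.55], [0.28, 2.44], [-1.29, 4.43], [0.15, 1.84], [-2.92, 2.92]. Speed limits (rad/s): [2.57, 2.57, 3.14, 3.14, 3.14, 3.14, 3.14].

INTERFACE

Orientations are given as a rotation vector (axis times angle).
In Python, from cell import robot, grip, kin, viewer gives the robot as it stands. Calls block until the motion is done:
- robot.movep(position, orientation): joint-space move of the TCP to a pose.
- robot.servo_line(position, feed=150, rotation=None): straight line of the TCP; rotation=None keeps the orientation; feed is the mean speed in mm/s.
- robot.goto_joints(angles): joint-space move.
- grip(opening, newtons=None): opening from 0.0 (shut) to 1.0 (fully open); newtons is the grip in N (None keeps the last); returns when the fingers have stopped.
- robot.hold(seconds).
- kin.ik(position, orientation): joint angles nearest the present ones, or None.
- robot.observe(): the state.
- viewer.read_camera(name): name is "side" or "top"; returns the picture (420x560x3 uint8, red, green, blue); there is no depth.
- viewer.camera_info(name): a dict with "camera_matrix" (3x3 intrinsics, pixels), "k1" (the pictures are not rectified: a ray, as slopes to the right and down, at radius r is drawn at 1 + k1 r^2 times it, then the intrinsics apply), "R" (3x3) and "t" (3): a world point X has camera coordinates R X + t. Camera axes: x right, y down, z forward; pixel columns grow to the right and rows downward; lengths in mm; the calibration is good to about 2 mm. A picture is of the moment at which its call begins. camera_info takes no time and is no camera call.
A pose or a line that the arm cannot do raises robot.IKError and nothing moves.
- robot.job_done(): hands the job in, once; it reports no verdict.
Trained networks look in the newest picture that a camera, given by its name, has taken for a name from the list of things; names that differ only in an ending like _2 or _b are one class to them, and where a whole thing is asked for, a point or a joint stands for the part that bears it (a point fixed in the world has none). Each returns a list of dicts, best first, with "confidence" (0 to 1); they miss things now and then, are a little off and sometimes report something else, mostly with a low value. They report only what shows in the picture. A call takes as long as a camera call. They do not tell look-alikes from the thing itself.
- viewer.silhouettes(name, camera): "mask" (420x560 bool, what is visible of it).
- viewer.pinpoint(name, camera): "at" ([x, y, z] in mm, in the coordinates of the camera as it stood for that picture, good to about 4 mm: a listed point, or the origin of a listed thing).
The state is a dict: "t": time; "joints": joint angles; "joint_velocities": joint speeds; "joint_torque": joint torques, N m; "tcp_pos": TCP position; "tcp_rot": TCP orientation; "contact_force": force on the tool from outside, world axes, zero at the start; "wrist_torque": the same for the moment, N m; "grip_width": opening from 0.0 (shut) to 1.0 (fully open).
Only numpy, scipy, OpenCV 4.12 (cv2) and the standard library are available. Lean on these libraries where they do the work, as an engineer would, in place of code of your own. Each camera call takes 0.05 s, during which the arm holds its last target.

## Working session

There is one attempt and no reset: what is moved stays moved. The work goes in short steps, each a Python script; the robot and the scene stay as the last script left them, time stands still between calls to the robot, and variables do not carry over. Pictures are saved under pics/ and viewed, and the job is handed in when it is done.

```bash
ls; mkdir -p pics; python3 - <<'E'
from cell import robot,grip,kin,viewer
import cv2
for c in("top","side"):
    im=viewer.read_camera(c); cv2.imwrite(f"pics/{c}0.png",im[:,:,::-1])
    i=viewer.camera_info(c); print(c,i)
print(robot.observe())
E
```

```text
pics
top {'camera_matrix': array([[530.35402091,   0.        , 285.68450688],
       [  0.        , 530.35402091, 210.14255875],
       [  0.        ,   0.        ,   1.        ]]), 'k1': -0.13244359398883318, 'R': array([[ 3.07733318e-04, -9.99957670e-01,  9.19589031e-03],
       [-9.84852263e-01, -1.89758322e-03, -1.73385174e-01],
       [ 1.73395284e-01, -9.00323699e-03, -9.84811158e-01]]), 't': array([  -2.20958921,  543.41482774, 1220.36798267])}
side {'camera_matrix': array([[400.37005492,   0.        , 275.6238213 ],
       [  0.        , 400.37005492, 211.08541481],
       [  0.        ,   0.        ,   1.        ]]), 'k1': -0.016122096602289904, 'R': array([[-0.98195538, -0.18902291,  0.00582814],
       [-0.0969202 ,  0.47654934, -0.87378899],
       [ 0.16238874, -0.85858667, -0.48627033]]), 't': array([550.31402596,  92.66857716, 950.84436378])}
{'t': 0.1, 'joints': array([-1.38304612,  0.46829359, -0.01161091,  1.6034934 ,  0.00600393,
        1.0713912 , -0.05632827]), 'joint_velocities': array([-0.00087135, -0.00074406, -0.00084391, -0.00247472, -0.00053735,
       -0.00101922,  0.00213272]), 'joint_torque': array([ 5.12907100e-04, -5.21641552e+01, -1.28414441e-02, -2.44364673e+01,
       -5.67691040e-02,  1.40178477e-02,  6.48458422e-05]), 'tcp_pos': array([148.60021816, 632.23126707, 190.64850774]), 'tcp_rot': array([ 0.18000621,  1.5632542 , -0.18244488]), 'contact_force': array([ 0.08825895, -0.54074291,  1.0393204 ]), 'wrist_torque': array([-0.0558749 , -0.00319721, -0.009587  ]), 'grip_width': 0.9968749651332027}
```

View pics/top0.png

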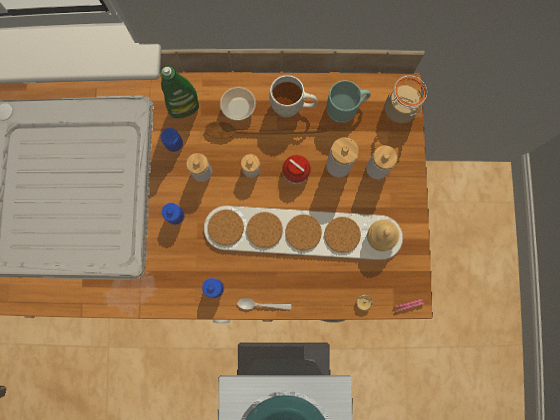

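View pics/side0.png

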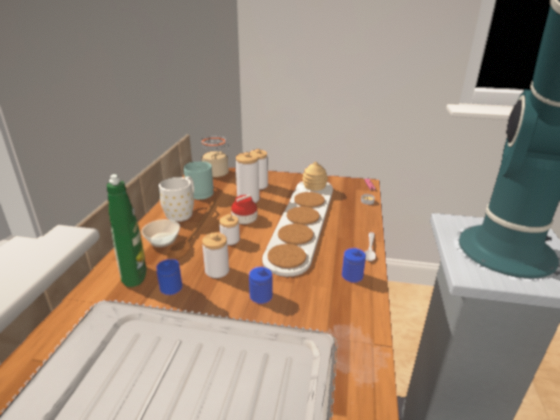

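```bash
cat > h.py <<'E'
from cell import robot,grip,kin,viewer
import numpy as np, cv2
def cam(c):
    i=viewer.camera_info(c); return i["camera_matrix"],i["k1"],np.array(i["R"]),np.array(i["t"])
def project(c,X):
    K,k,R,t=cam(c); p=cv2.projectPoints(np.asarray(X,float).reshape(-1,1,3),cv2.Rodrigues(R)[0],t,K,np.array([k,0,0,0.]))[0]
    return p.reshape(-1,2)
def ray_z(c,uv,z):
    K,k,R,t=cam(c); p=cv2.undistortPoints(np.array([[uv]],float),K,np.array([k,0,0,0.])).ravel()
    d=R.T@np.array([p[0],p[1],1]); o=-R.T@t; return o+d*(z-o[2])/d[2]
def world(c,p):
    K,k,R,t=cam(c); return R.T@(np.array(p)-t)
E
python3 - <<'E'
from h import *
for c in("top","side"):
    viewer.read_camera(c)
    for n in["canister_small","canister_medium","canister_large","canister_tallest","coaster_a","honey_pot","kitchen_timer"]:
        for d in viewer.pinpoint(n,c)[:6]:
            w=world(c,d["at"]); print(c,n,round(d["confidence"],2),w.round(0),project(c,w).round(0)[0])
E
```

```text
top canister_small 0.81 [726. 284.   1.] [174. 143.]
top canister_small 0.75 [659.  84.  -0.] [251. 168.]
top canister_small 0.75 [359. 171.  -2.] [215. 288.]
top canister_small 0.67 [540. 271.  -3.] [176. 215.]
top canister_medium 0.68 [651. 212.  -4.] [201. 172.]
top canister_medium 0.61 [ 669. -135.   -1.] [338. 165.]
top canister_large 0.72 [ 658. -234.    1.] [377. 169.]
top canister_tallest 0.64 [ 666. -137.    1.] [339. 165.]
top coaster_a 0.96 [502.  47.  12.] [266. 229.]
top coaster_a 0.86 [510. 144.  14.] [226. 226.]
top coaster_a 0.78 [496. -43.  13.] [302. 232.]
top coaster_a 0.57 [ 486. -139.   12.] [342. 236.]
top honey_pot 0.94 [ 484. -236.    9.] [381. 237.]
top kitchen_timer 0.98 [653. -24.   3.] [295. 170.]
side canister_small 0.9 [537. 274.  -2.] [261. 297.]
side canister_small 0.82 [662.  85.  -2.] [229. 240.]
side canister_small 0.72 [364. 168.  -3.] [350. 276.]
side canister_small 0.71 [729. 284.   3.] [169. 286.]
side canister_medium 0.71 [647. 210.  -1.] [219. 271.]
side canister_large 0.61 [ 657. -231.    1.] [259. 185.]
side canister_tallest 0.6 [ 671. -137.   -2.] [248. 199.]
side coaster_a 0.83 [494. -42.  12.] [303. 216.]
side coaster_a 0.8 [ 493. -136.   12.] [308. 201.]
side coaster_a 0.55 [504.  58.  14.] [294. 235.]
side honey_pot 0.83 [ 486. -236.   11.] [314. 186.]
side honey_pot 0.5 [651. 210.  -2.] [217. 271.]
side kitchen_timer 0.83 [654. -23.   1.] [243. 218.]
side kitchen_timer 0.21 [503.  55.  10.] [295. 236.]
```

The top view shows the white canisters at (250,165) small, (199,167) medium, (343,155) tallest and (381,160) large. The timer is at (296,168), the honey pot at (383,236), and the coasters at (225,228), (264,230), (303,233) and (342,235). Three blue look-alikes have to be ignored. I'll check sizes by predicting knob positions, fit the coaster row, and check IK.

```bash
cat >> h.py <<'E'
from scipy.spatial.transform import Rotation as Ro
def down(yaw): # tool x=-z, jaw axis y at angle yaw in world
    x=np.array([0,0,-1.]); y=np.array([np.cos(yaw),np.sin(yaw),0]); return Ro.from_matrix(np.c_[x,y,np.cross(x,y)]).as_rotvec()
C={"small":(660.5,84.5,70,46),"medium":(649,211,95,52),"large":(657.5,-232.5,120,58),"tallest":(668,-137,145,64)}
E
python3 - <<'E'
from h import *
for c in("top","side"):
    im=viewer.read_camera(c)[:,:,::-1].copy()
    for n,(x,y,h,d) in C.items():
        a=np.linspace(0,2*np.pi,40)
        for z,r,col in((0,d/2,(0,255,0)),(h-10,d/2,(255,0,255)),(h,8.5,(0,0,255))):
            P=project(c,np.c_[x+r*np.cos(a),y+r*np.sin(a),0*a+z]); cv2.polylines(im,[(P*16).astype(np.int32)],True,col,1,cv2.LINE_AA,4)
    # coasters
    pts=[(510,144),(502.5,51),(495,-42.5),(488,-138),(485,-236)]
    k=np.arange(5)*95-190.; P=np.array(pts); m=P.mean(0); d=(k[:,None]*P).sum(0); d/=np.linalg.norm(d)
    row=m+k[:,None]*d
    if c=="top": print(row.round(1), (row-P).round(1))
    for q in row[:4]:
        a=np.linspace(0,2*np.pi,40); Q=project(c,np.c_[q[0]+44*np.cos(a),q[1]+44*np.sin(a),0*a+20]); cv2.polylines(im,[(Q*16).astype(np.int32)],True,(255,255,0),1,cv2.LINE_AA,4)
    s=im[120:280,150:420] if c=="top" else im[130:310,150:360]
    cv2.imwrite(f"pics/{c}1.png",cv2.resize(s,None,fx=2.9,fy=2.9,interpolation=cv2.INTER_CUBIC))
for w in(0,np.pi):
  for n,(x,y,h,d) in C.items(): 
    q=kin.ik([x,y,100],down(w)); print(w,n,None if q is None else np.round(q,2))
  for r in row: q=kin.ik([r[0],r[1],200],down(w)); print(None if q is None else np.round(q,2))
E
```

```text
[[ 509.   145.3]
 [ 502.5   50.5]
 [ 496.1  -44.3]
 [ 489.7 -139.1]
 [ 483.2 -233.9]] [[-1.   1.3]
 [ 0.  -0.5]
 [ 1.1 -1.8]
 [ 1.7 -1.1]
 [-1.8  2.1]]
0 small [-0.62  0.66  0.64  1.67 -0.46  0.97  0.19]
0 medium [-0.74  0.66  0.55  1.62 -0.4   0.98 -0.05]
0 large [-0.32  0.85  1.    1.59 -0.77  1.14  0.86]
0 tallest [-0.41  0.77  0.87  1.63 -0.66  1.06  0.66]
[-0.8   0.27  0.55  1.92 -0.17  1.   -0.18]
[-0.73  0.23  0.66  1.98 -0.17  0.99  0.01]
[-0.7   0.24  0.84  2.   -0.22  0.99  0.25]
[-0.54  0.28  0.9   1.98 -0.26  1.    0.48]
[-0.26  0.32  0.8   1.91 -0.27  1.02  0.65]
3.141592653589793 small [ 0.57  1.07 -1.33  1.58  1.06  1.36  2.25]
3.141592653589793 medium [-0.25  0.62 -0.16  1.58  0.12  0.95  2.69]
3.141592653589793 large [-0.44  1.08  1.33  1.6  -1.07  1.35 -2.1 ]
3.141592653589793 tallest [-0.6   1.06  1.33  1.64 -1.06  1.33 -2.22]
[-0.39  0.25  0.05  1.89 -0.02  1.    2.82]
[ 0.82  0.57 -1.3   1.89  0.61  1.16  2.44]
[-1.03  0.48  1.38  2.01 -0.53  1.09 -2.56]
[-0.82  0.51  1.37  1.99 -0.56  1.11 -2.35]
[-0.59  0.59  1.36  1.93 -0.64  1.16 -2.13]
```

View pics/top1.png

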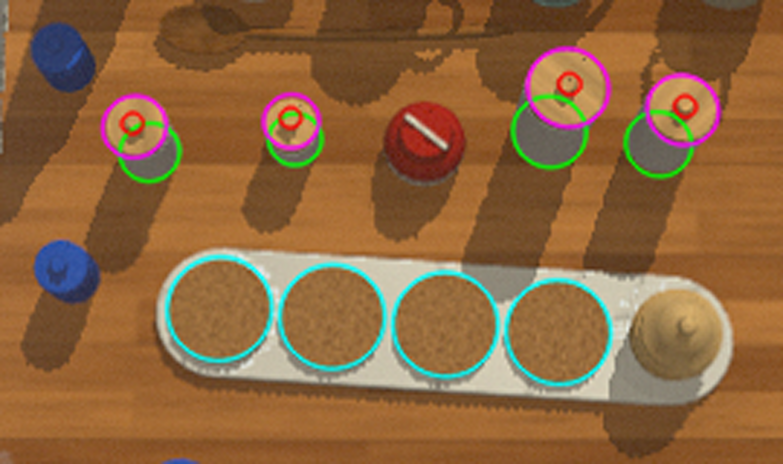

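View pics/side1.png

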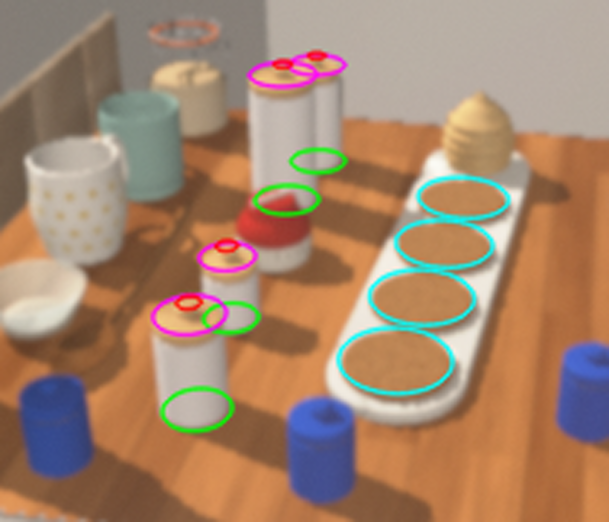

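The overlays match all four sizes and the coaster row to within about 2 mm. I'll start with the small canister.

```bash
cat >> h.py <<'E'
ROW=np.array([[489.7,-139.1],[496.1,-44.3],[502.5,50.5],[509,145.3]])
R0=down(0)
G={"small":40,"medium":62,"large":86,"tallest":106}
def st(m):
    o=robot.observe(); print(m,round(o["t"],1),o["tcp_pos"].round(1),"w",round(o["grip_width"]*92,1),"F",o["contact_force"].round(1),o["joints"].round(2))
def pick(n,zc=300):
    x,y,h,d=C[n]; z=G[n]-19
    grip(1.0,25); robot.movep([x,y,zc],R0); 
    robot.servo_line([x,y,z+h-G[n]+45],feed=250); robot.servo_line([x,y,z],feed=90); st("down")
    grip(0.3,25); st("closed"); robot.servo_line([x,y,z+20],feed=60); st("lifted")
def place(n,i,lift=170):
    x,y,h,d=C[n]; X,Y=ROW[i]; z=G[n]-19
    robot.servo_line([x,y,z+lift],feed=250); robot.servo_line([X,Y,z+lift],feed=200)
    robot.servo_line([X,Y,z+35],feed=200); robot.servo_line([X,Y,z+21.5],feed=40); robot.hold(.2); st("at")
    grip(min(1.0,(d+24)/92) if 0 else 1.0); st("rel"); robot.servo_line([X,Y,z+60],feed=90); robot.servo_line([X,Y,z+200 if z<60 else 300],feed=250)
def pic(tag):
    for c in("top","side"):
        cv2.imwrite(f"pics/{c}_{tag}.png",viewer.read_camera(c)[:,:,::-1])
E
python3 - <<'E'
from h import *
st("0"); robot.servo_line([148,632,300]); pick("small"); pic("s1")
E
```

```text
0 1.0 [148.8 632.8 191.5] w 92.2 F [-0.6  0.   0.5] [-1.38  0.47 -0.01  1.6   0.01  1.07 -0.06]
down 6.7 [661.   84.4  21.5] w 92.4 F [0.2 0.8 0.8] [-0.56  0.75  0.55  1.7  -0.5   0.84  0.21]
closed 7.5 [660.   84.5  21. ] w 44.7 F [-2.5  0.1  2.1] [-0.56  0.75  0.55  1.7  -0.5   0.84  0.21]
lifted 8.0 [660.8  84.6  41.5] w 44.7 F [-0.5  0.7 -2.2] [-0.57  0.72  0.57  1.69 -0.48  0.87  0.2 ]
```

View pics/side_s1.png

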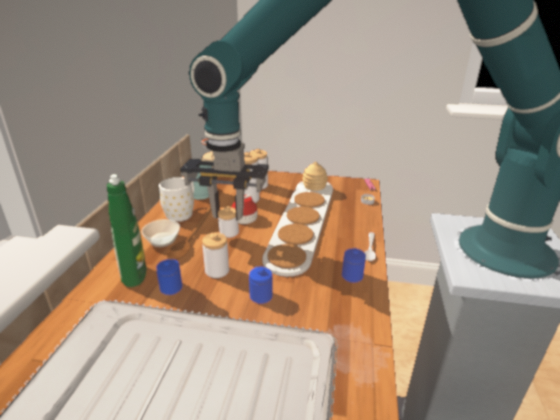

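The side view shows the small canister gripped and raised at (228,222). The long side of the gripper body lies along x, clear of the neighbours. Next I'll place it.

```bash
python3 - <<'E'
from h import *
place("small",0); pick("medium"); pic("s2")
E
```

```text
at 11.9 [ 489.8 -139.2   42.7] w 45.0 F [-0.5  0.8 -0.8] [-0.29  0.51  0.63  2.08 -0.47  0.69  0.65]
rel 12.7 [ 489.7 -139.1   42.5] w 91.6 F [-0.4 -0.1  0.1] [-0.29  0.51  0.63  2.09 -0.47  0.69  0.65]
down 17.5 [649.6 211.   43.6] w 91.7 F [-0.3 -0.1 -0.8] [-0.75  0.74  0.57  1.64 -0.48  0.9   0.01]
closed 18.2 [649.5 211.   43.2] w 50.9 F [ 0.9 -0.4  0.2] [-0.75  0.74  0.57  1.64 -0.48  0.9   0.01]
lifted 18.7 [649.  211.1  63.4] w 51.1 F [ 0.7  0.1 -2.9] [-0.76  0.72  0.58  1.64 -0.47  0.93 -0.  ]
```

View pics/side_s2.png

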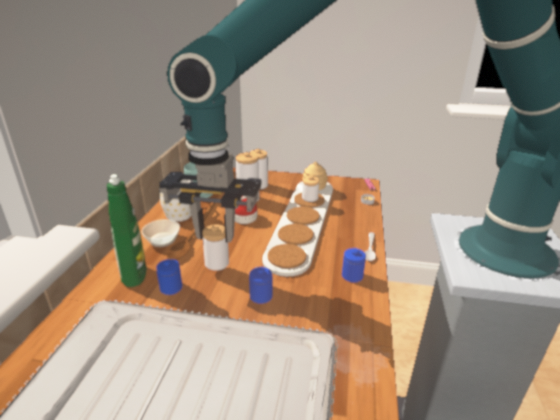

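The small canister stands on the coaster next to the honey pot at (311,190). The medium one is in the gripper at (216,247).

```bash
python3 - <<'E'
from h import *
place("medium",1); pic("s3"); pick("large",330); pic("s4")
E
python3 -c "
import cv2,numpy as np
cv2.imwrite('pics/m34.png',np.hstack([cv2.imread('pics/top_s3.png')[100:300,150:450],cv2.imread('pics/side_s4.png')[100:300,150:450]]))"
```

```text
at 22.7 [496.3 -44.3  64.6] w 50.8 F [-0.3 -0.4 -2.8] [-0.52  0.46  0.66  2.1  -0.43  0.72  0.43]
rel 23.5 [496.1 -44.3  64.5] w 91.6 F [ 0.3 -0.3  0.5] [-0.52  0.46  0.66  2.1  -0.43  0.72  0.43]
down 28.0 [ 657.9 -232.9   67.6] w 92.0 F [-0.8 -0.4  0.5] [-0.21  0.8   0.78  1.6  -0.64  1.01  0.77]
closed 28.6 [ 658.3 -232.5   67.4] w 56.7 F [1.4 0.3 0.3] [-0.21  0.8   0.78  1.6  -0.64  1.01  0.77]
lifted 29.1 [ 657.4 -232.5   87.2] w 57.1 F [-0.   0.7 -2.4] [-0.22  0.78  0.8   1.59 -0.62  1.04  0.76]
```

View pics/m34.png

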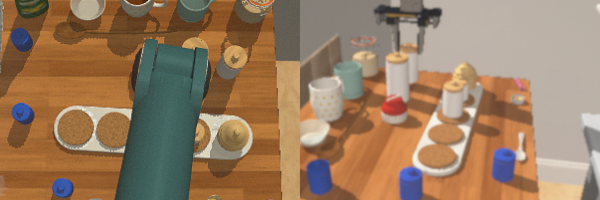

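The medium canister stands on the second coaster, and the large one is lifted behind the tallest. Continuing.

```bash
python3 - <<'E'
from h import *
place("large",2); pick("tallest",330); place("tallest",3,180)
robot.movep([300,520,330],R0); pic("s5"); st("end")
E
```

```text
at 33.2 [502.6  50.5  88.6] w 56.8 F [ 0.5  0.9 -3.5] [-0.85  0.48  0.85  2.08 -0.5   0.8   0.31]
rel 33.9 [502.5  50.5  88.5] w 92.2 F [-0.3  0.6 -0.4] [-0.85  0.48  0.85  2.08 -0.5   0.8   0.31]
down 38.4 [ 668.5 -137.3   87.6] w 91.7 F [-0.2 -0.6 -0.5] [-0.47  0.84  0.99  1.64 -0.78  1.1   0.74]
closed 38.9 [ 668.3 -136.9   87.2] w 63.3 F [-0.2 -1.5  0.2] [-0.47  0.84  0.99  1.64 -0.78  1.1   0.74]
lifted 39.4 [ 668.  -136.9  107.2] w 63.3 F [-0.1 -0.5 -3.5] [-0.48  0.82  1.01  1.63 -0.76  1.13  0.73]
at 43.5 [509.2 145.3 108.7] w 63.1 F [-0.8  0.1 -3.5] [-1.19  0.63  1.15  2.02 -0.71  0.97  0.33]
rel 44.1 [509.  145.3 108.6] w 92.0 F [ 0.2 -0.9 -0.2] [-1.19  0.63  1.15  2.02 -0.71  0.97  0.33]
end 47.1 [301.3 518.8 330.1] w 92.3 F [0.4 0.  0.2] [-1.95  0.46  1.2   1.61 -0.43  1.38 -0.7 ]
```

```bash
python3 - <<'E'
from h import *
for c in("top","side"):
    im=viewer.read_camera(c)[:,:,::-1].copy()
    for i,n in enumerate(["small","medium","large","tallest"]):
        x,y=ROW[i];h,d=C[n][2:]
        a=np.linspace(0,2*np.pi,40)
        for z,r,col in((20,d/2,(0,255,0)),(h+10,d/2,(255,0,255)),(h+20,8.5,(0,0,255)),(20,44,(255,255,0))):
            P=project(c,np.c_[x+r*np.cos(a),y+r*np.sin(a),0*a+z]); cv2.polylines(im,[(P*16).astype(np.int32)],True,col,1,cv2.LINE_AA,4)
        for w in viewer.pinpoint("canister_"+n,c)[:4]: print(c,n,round(w["confidence"],2),world(c,w["at"]).round(0))
    for n in("honey_pot","kitchen_timer"):
        for w in viewer.pinpoint(n,c)[:1]: print(c,n,world(c,w["at"]).round(0))
    s=im[120:280,150:420] if c=="top" else im[130:310,150:360]
    cv2.imwrite(f"pics/{c}_fin.png",cv2.resize(s,None,fx=2.9,fy=2.9,interpolation=cv2.INTER_CUBIC))
E
```

```text
top small 0.91 [ 488. -139.   20.]
top small 0.85 [541. 270.  -5.]
top small 0.83 [360. 172.  -3.]
top small 0.65 [725. 288.  -1.]
top medium 0.69 [496. -44.  17.]
top large 0.71 [503.  52.  24.]
top tallest 0.77 [507. 145.  21.]
top honey_pot [ 486. -233.   11.]
top kitchen_timer [652. -27.   3.]
side small 0.92 [363. 169.  -2.]
side small 0.63 [ 492. -138.   20.]
side small 0.6 [728. 287.   3.]
side small 0.55 [536. 270.   2.]
side medium 0.66 [494. -47.  20.]
side large 0.74 [503.  50.  22.]
side honey_pot [ 485. -239.    9.]
side kitchen_timer [655. -24.  -1.]
```

View pics/top_fin.png

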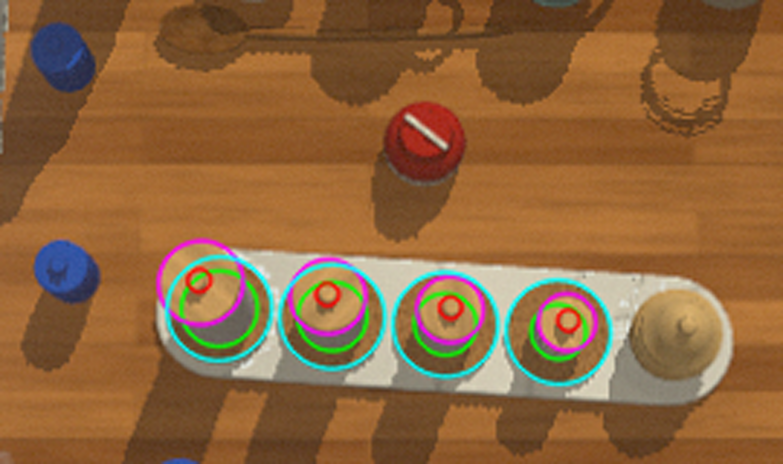

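View pics/side_fin.png

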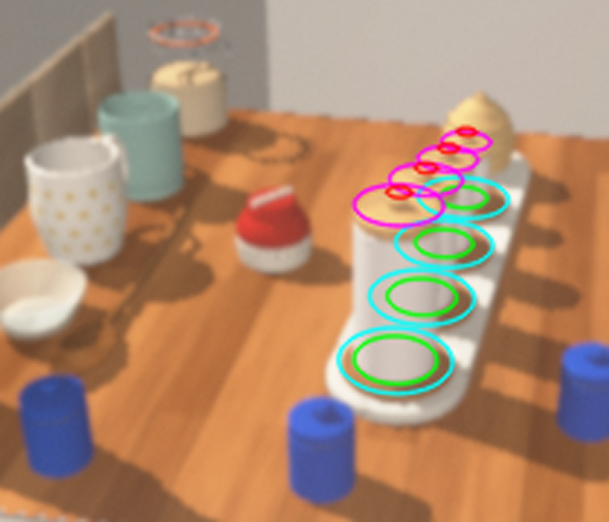

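Both views show the four canisters centred on their coasters, with the predicted outlines on top of them. The honey pot and timer have not moved, so I'm handing in.

```bash
python3 - <<'E'
from h import *
robot.job_done(); print(robot.observe()["t"])
E
```

```text
the job is handed in; nothing more can be done
the job is handed in; nothing more can be done
```

I placed the four white canisters one per coaster, smallest next to the honey pot and largest at the far end. I handed the job in at about 49 s of the 106 s allowed; no verdict is reported.

**Canister positions:** the last pictures put every canister within about 4 mm of its coaster's middle. All stood upright with undersides at 17–24 mm, within the networks' error of about 4 mm.

**Honey pot and timer:** both read within about 3 mm of where they started, which is within measurement error.

**Robot:** the arm was parked clear with the gripper open. The wrist force was under 5 N at every reading I took.

**Gap in the checks:** the side-camera network did not report the tallest canister in the last look. The top camera found it, and the predicted outline matched it in both pictures.

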